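Lock the bench rocker's platform level

ROBOT

A 6-joint arm with a two-finger parallel gripper is mounted at the origin on the work surface. World frame = base frame: x ahead of the robot, y to its left, z up, the work surface at z = 0. Lengths are in mm, angles in rad, forces in N, time in s.
With the tool pointing down it reaches from about 325 to 775 mm from the base axis. Payload 9.3 kg.
Tool frame: the origin (TCP) lies midway between the tips of the shut fingers; the grasp point (between the pads) lies 19 mm behind it; z points along the fingers, x is the direction in which the jaws open and shut, and the axes are right-handed (so a half turn about z gives the same grasp; the last joint's range is limited). The gripper opens to 85 mm and grips with 20 to 120 N. Pads are 22 mm wide; open, the fingers measure 114 mm over their backs; the gripper's body (76 mm by 85 mm) begins 54 mm behind the grasp point. The pads swing forward as they close: fully open they stand 13 mm farther back than shut.
Start: joints at [1.024, 0.259, 0.021, 1.334, 0, 1.418], TCP at [211.036, 507.898, 231.279] pointing down, gripper open.
Joint ranges: [-3.04, 3.04], [-0.91, 1.82], [-1.04, 1.36], [-1.92, 1.95], [-1.52, 1.45], [-3.14, 3.14]. Speed limits (rad/s): [2.22, 2.22, 2.79, 3.14, 3.14, 3.14].

INTERFACE

Orientations are given as a unit quaternion [x, y, z, w].
In Python, from workcell import sensors, eyes, workorder, models gives the robot as it stands.
- The arm moves only by the shell command python3 -m crank 'ROWS'. ROWS is JSON, one flat list of numbers, 7 for each row, row after row: the opening, from 0 (shut) to 1 (fully open), then the shift along the tool's x, y, z in units of 400 mm (1.0 is 400 mm), then the turn, a rotation vector about the tool's x, y, z in units of 0.5 rad (1.0 is 0.5 rad). A call has 1 to 8 rows; each row is the pose to reach, as a shift and turn from the pose commanded when the call began, along the tool's axes at that moment; what a row does not reach only later rows make up. A row lasts 1/10 s, in which the tool goes at most 50 mm and 8.59 degrees, less where a joint would pass 70% of its speed; a pose out of reach is approached as far as the arm can. A call with a number of a shift or a turn outside -1 to 1 is refused whole. A call with a gripper value outside its range is refused whole. The fingers move at their own pace and stop on an object; the grip force is fixed at half the most. Time passes only in rows, so rows that repeat a pose let the fingers close. It gives the time, the measured TCP pose, the force and the opening at its end, in the units of the state.
- sensors.sense(): the state, without advancing time (a new reading comes with each control period).
- eyes.read_camera(name): name is "side" or "top"; returns a dict with "image" (420x560x3 uint8, blue, green, red), "fx", "fy", "cx", "cy" (pixels), "extrinsics" (4x4, takes a point from camera to world coordinates). Camera axes: x right, y up, looking along -z (the intrinsics and any distortion apply to the point x, -y, -z); pixel columns grow to the right and rows downward; lengths in mm; the calibration is good to about 2 mm. A picture is of the moment at which its call begins. There is no depth.
- workorder.finish_job(): hands the job in, once; it reports no verdict.
Trained networks look in the newest picture that a camera, given by its name, has taken for a name from the list of things; names that differ only in an ending like _2 or _b are one class to them, and where a whole thing is asked for, a point or a joint stands for the part that bears it (a point fixed in the world has none). Each returns a list of dicts, best first, with "confidence" (0 to 1); they miss things now and then, are a little off and sometimes report something else, mostly with a low value. They report only what shows in the picture. A call takes as long as a camera call. They do not tell look-alikes from the thing itself.
- models.search_frame(camera, target): "box" ([centre column, centre row, width, height] in pixels, round what is visible of it).
- models.cut_out(camera, target): "mask" (420x560 bool, what is visible of it) and "box" ([centre column, centre row, width, height] in pixels, round what is visible of it).
The state is a dict: "time_s": time; "joint_positions": joint angles; "qd": joint speeds; "effort": joint torques, N m; "eef_pos": TCP position; "tool_rot": TCP orientation; "wrist_force": force on the tool from outside, world axes, zero at the start; "wrist_torque": the same for the moment, N m; "grip_width": finger opening in mm.
Only numpy, scipy, OpenCV 4.12 (cv2) and the standard library are available. Lean on these libraries where they do the work, as an engineer would, in place of code of your own. Each camera call takes 0.05 s, during which the arm holds its last target.

TASK

Lock the tilted platform of the bench rocker level, as for transport: take the loose lock bar by its grip, slowly press the platform down with it against the spring until the bar's ends rest on the padded lower jaws of the two side keepers, and keeping it down slide it under their upper jaws, fully home against the posts; then let go, so that the bar alone holds the platform level. Until the bar is home, never press or push on the rocker with more than about 30 N (the keepers bend), and leave the other things on the bench as they stand.

Things in the scene. Friction and masses are not known exactly. Their poses are not given: they have to be found in the camera images.
- rocker: Bench rocker, fixed: white housing 240 (x) x 150 (y) mm on screw feet that set it up to 10 mm higher or lower. Origin under its middle, 90 mm below the top of the level platform. x points from the platform's free front edge (near the robot, knob end) to its hinge, y left, z up. Hinge axis along y at x = +110, z = 85. Two steel keepers stand beside the platform, at y = +87 and -87.
- platform (a joint): Tilt of the platform, rad: 0 level, positive front edge up. The spring holds it at 0.22 (front 50 mm up). Aluminium plate 240 (x) x 130 (y) x 6 mm, carrying two dishes; the front 95 mm are bare. Pressing 213 mm from the hinge takes about 6 N at first and 10 N near level; then the bar's ends meet the rubber pads of the keepers' lower jaws and the force rises steeply, about 40 N per mm. Let go, it springs up.
- platform_front (a point): Point on the platform's top, mid-width, 213 mm from the hinge axis, moving with it: where to press before sliding. When level it is at x = -103 in the rocker's frame: a bar pressed here is over the lower jaws and 5 mm clear of the upper jaws.
- lock_bar: Loose lock bar, 0.15 to 0.31 kg, lying on the bench left or right, grip up: flat steel bar 20 (x) x 200 (y) x 10 (z) mm with an upright grey grip block 16 (x) x 32 (y) mm in its middle, from z = 10 to z = 56. Origin: middle of its underside; y along the bar; the same when turned by half a turn.
- reagent_jar: Jar with a cap, 60 mm across, 85 mm high, standing on the bench on the side that the bar is not on; leave alone.
- beaker: Glass beaker, 70 mm across, 90 mm high, left of the rocker; leave alone.
- flask: Glass conical flask, 76 mm across, 110 mm high, right of the rocker; leave alone.
- stopper: Rubber stopper, 34 mm across, 28 mm high, in front of the rocker; leave alone.
- dish: Clear covered dish, 90 mm across, 16 mm high, in front of the rocker; leave alone.
- post_left (a point): Left keeper (+y), a slot open to -x, 22 mm wide (y): point below its post's front face (x = -60, z = 0 in the rocker's frame; axes as the rocker's). Before the post the upper jaw (12 thick) reaches 28 mm, the padded lower jaw 67 mm; 11.7 mm between. The pad's top is nominally 88 mm above this point, but both keepers are set up to 6 mm higher or lower: to be felt. Locked bar's centre: x = -70.
- post_right (a point): The same on the right keeper (-y), always set to the same height as the left one.
Things that resemble listed ones, but are neither listed nor needed, are in the scene too. Several things have the shape of the lock_bar; the one meant has the colours described above.

How it is judged (in metres and radians):
On the way:
1. the bar presses the platform down to about level (value of joint platform below 0.042 rad and contact force between lock_bar and rocker above 2 N), for 0.1 s.
At the end, for the whole second after the job is handed in: The lock bar lies at rest in the slots of both keepers, fully home: its centre within 6 mm of contact with the posts and within 12 mm of the middle sideways, square and flat to within 0.06 rad; it alone holds the platform within 0.045 rad of level, released by the robot (value of joint platform between -0.045 and 0.045 rad and x of lock_bar in the frame of rocker between -0.076 and -0.064 m and y of lock_bar in the frame of rocker between -0.012 and 0.012 m and z of lock_bar in the frame of rocker between 0.08 and 0.099 m and angle between the y axis of lock_bar and the y axis of rocker, either way round below 0.06 rad and angle between lock_bar's own z axis and vertical below 0.06 rad and linear speed of lock_bar below 0.02 m/s); the robot touches nothing.
It fails at once if before the bar is home, the rocker is loaded with more than 35 N (contact force between rocker and anything else above 35 N and x of lock_bar in the frame of rocker below -0.076 m).
It fails at once if another thing on the bench is moved by more than 30 mm (distance of any of reagent_jar, beaker, flask, stopper, dish from where it was at the start of the episode above 0.03 m).
It also fails if it takes over 48 s, if anything falls off the work surface, if the arm or the gripper's body presses on something with over 40 N, if the wrist force passes 120 N, or if a joint passes its speed limit or range.

## Working session

There is one attempt and no reset: what is moved stays moved. The work goes in short steps, Python scripts to look and compute and a shell command to move; the robot and the scene stay as the last step left them, time stands still between calls to the robot, and variables do not carry over. Pictures are saved under pics/ and viewed, and the job is handed in when it is done.

```bash
ls; mkdir -p pics; python3 - <<'E'
from workcell import sensors, eyes
import cv2
print(sensors.sense())
for n in("side","top"):
    c=eyes.read_camera(n); cv2.imwrite(f"pics/{n}0.png",c["image"]); print(n,c["fx"],c["fy"],c["cx"],c["cy"],c["extrinsics"],[k for k in c])
E
```

```text
pics
{'time_s': 0.0, 'joint_positions': array([1.02443140e+00, 2.59166864e-01, 2.07615029e-02, 1.33371119e+00,
       3.45235522e-06, 1.41821939e+00]), 'qd': array([-0.00053728,  0.00099061,  0.0017419 , -0.00065533,  0.00167361,
       -0.00019612]), 'effort': array([-4.02588485e-04, -5.55642521e+01,  3.44530499e+01,  1.36992297e-02,
       -1.84675537e-04,  5.04387486e-06]), 'eef_pos': array([210.86970967, 507.65935678, 230.67983444]), 'tool_rot': array([ 8.31771791e-01,  5.55117332e-01, -5.99106259e-04,  2.77168170e-04]), 'wrist_force': array([0.25993467, 0.78390756, 0.25310044]), 'wrist_torque': array([-0.01360232, -0.02924889, -0.00844681]), 'grip_width': 85.21792234331946}
side 476.90378111811134 476.90378111811134 283.5447906940978 218.1023074470851 [[ 9.64377920e-01  1.42167100e-01 -2.23077888e-01  2.71292373e+02]
 [-2.64048656e-01  4.66590694e-01 -8.44139462e-01 -8.93412319e+02]
 [-1.59227925e-02  8.72972875e-01  4.87508795e-01  6.35469539e+02]
 [ 0.00000000e+00  0.00000000e+00  0.00000000e+00  1.00000000e+00]] ['image', 'fx', 'fy', 'cx', 'cy', 'extrinsics']
top 499.75870484533533 499.75870484533533 278.2930371962799 209.51055819392468 [[-9.41639921e-04  9.88472939e-01 -1.51394726e-01  3.01570210e+02]
 [-9.99688332e-01 -4.70734180e-03 -2.45169275e-02  3.56058897e+01]
 [-2.49469861e-02  1.51324455e-01  9.88169296e-01  1.49967361e+03]
 [ 0.00000000e+00  0.00000000e+00  0.00000000e+00  1.00000000e+00]] ['image', 'fx', 'fy', 'cx', 'cy', 'extrinsics']
```

View pics/side0.png

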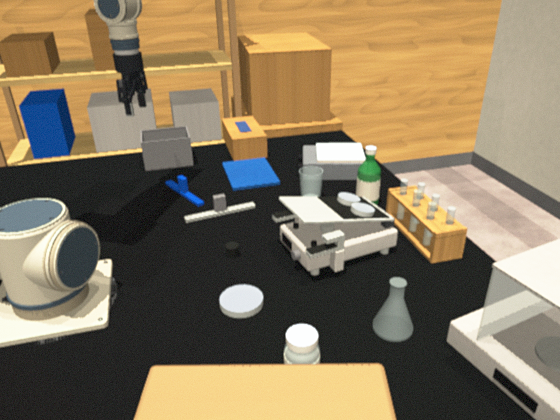

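View pics/top0.png

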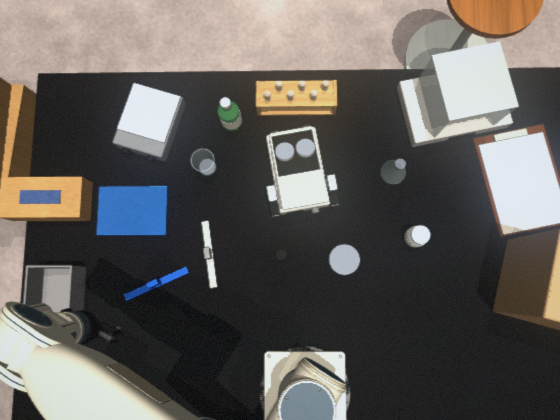

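Two bar-shaped candidates: the light steel bar with a grey grip (top 209,253; side 220,210), and an all-blue one (top 156,284; side 184,191). The steel one with the grey grip fits the description. I'll confirm it in a crop.

```bash
python3 - <<'E'
import cv2, numpy as np
t=cv2.imread("pics/top0.png"); s=cv2.imread("pics/side0.png")
def up(im,x0,y0,x1,y1,k): return cv2.resize(im[y0:y1,x0:x1],None,fx=k,fy=k,interpolation=cv2.INTER_CUBIC)
cv2.imwrite("pics/c_bar.png",np.hstack([up(t,180,215,240,295,6),up(s,175,185,265,230,4)[:480] if 0 else cv2.copyMakeBorder(up(s,175,185,265,230,4),0,300,0,0,cv2.BORDER_CONSTANT)]))
cv2.imwrite("pics/c_rt.png",up(t,250,120,350,220,6))
cv2.imwrite("pics/c_rs.png",up(s,265,180,405,280,5))
E
```

```text
(no output)
```

View pics/c_bar.png

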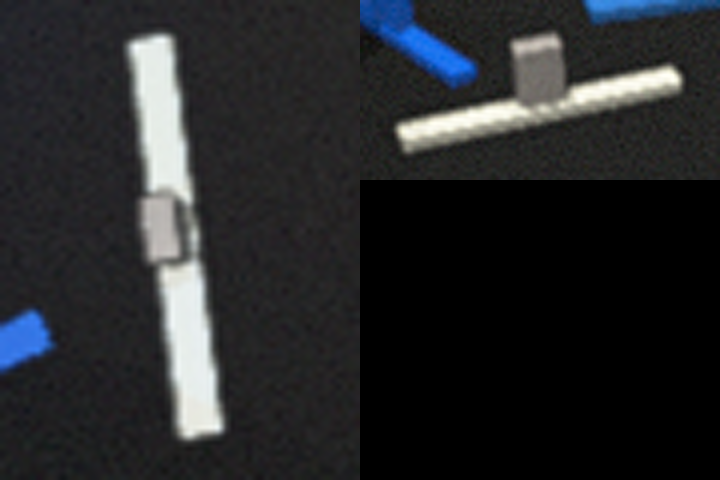

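View pics/c_rt.png

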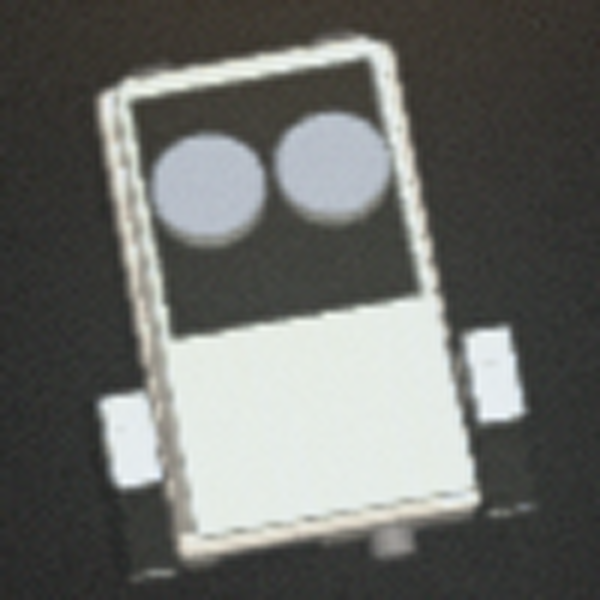

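View pics/c_rs.png

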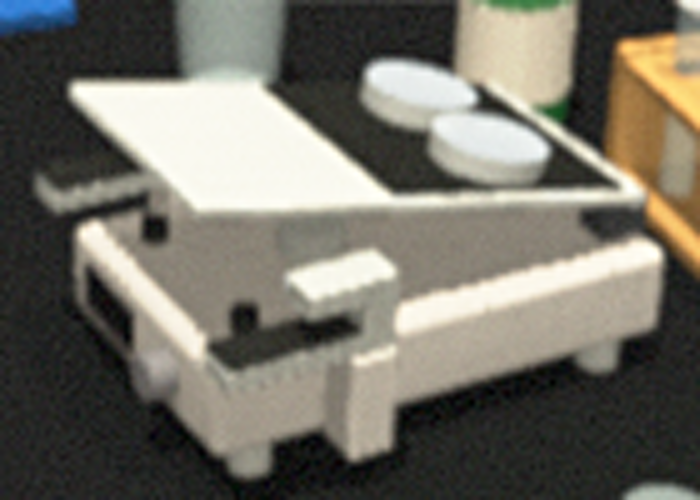

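Confirmed: the light steel bar with the grey grip (top 209,253) is the lock bar. The rocker's jaws, pads and raised plate are clear in both crops. I'll enlarge the keepers for corner picking.

```bash
python3 - <<'E'
import cv2, numpy as np
s=cv2.imread("pics/side0.png")
def up(im,x0,y0,x1,y1,k): return cv2.resize(im[y0:y1,x0:x1],None,fx=k,fy=k,interpolation=cv2.INTER_CUBIC)
cv2.imwrite("pics/c_k1.png",up(s,300,225,350,265,14))
cv2.imwrite("pics/c_k2.png",up(s,265,190,315,230,14))
E
```

```text
(no output)
```

View pics/c_k1.png

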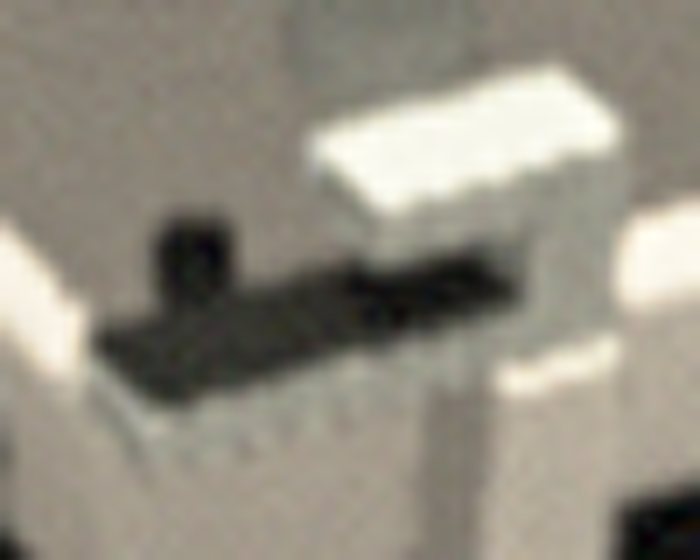

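View pics/c_k2.png

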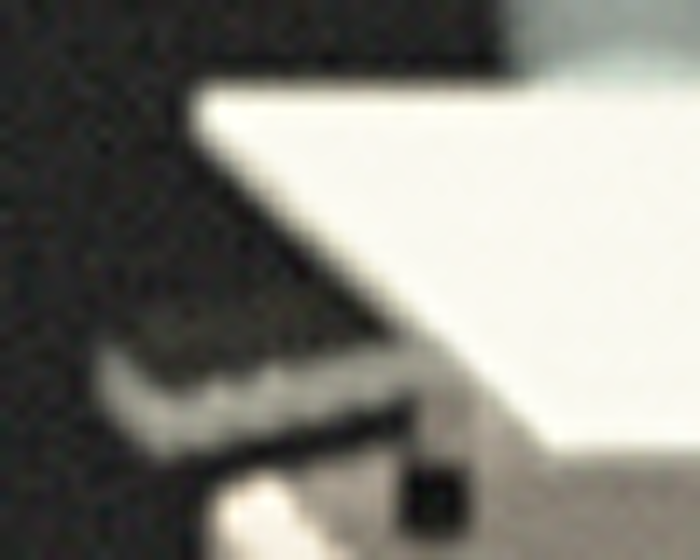

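```bash
cat > h.py <<'E'
import numpy as np
from scipy.optimize import least_squares
from scipy.spatial.transform import Rotation as R
C={"side":(476.90378,283.54479,218.10231,np.array([[ 9.64377920e-01,1.42167100e-01,-2.23077888e-01,2.71292373e+02],[-2.64048656e-01,4.66590694e-01,-8.44139462e-01,-8.93412319e+02],[-1.59227925e-02,8.72972875e-01,4.87508795e-01,6.35469539e+02]])),
"top":(499.758705,278.293037,209.510558,np.array([[-9.41639921e-04,9.88472939e-01,-1.51394726e-01,3.01570210e+02],[-9.99688332e-01,-4.70734180e-03,-2.45169275e-02,3.56058897e+01],[-2.49469861e-02,1.51324455e-01,9.88169296e-01,1.49967361e+03]]))}
def proj(cam,P):
    f,cx,cy,E=C[cam]; p=(np.atleast_2d(P)-E[:,3])@E[:,:3]
    return np.c_[cx+f*p[:,0]/-p[:,2], cy-f*p[:,1]/-p[:,2]]
def up(d,k,o): return (np.array(d,float)+.5)/k-.5+np.array(o)
def body(p,yaw,P):
    c,s=np.cos(yaw),np.sin(yaw); P=np.atleast_2d(P)
    return np.c_[p[0]+c*P[:,0]-s*P[:,1],p[1]+s*P[:,0]+c*P[:,1],p[2]+P[:,2]]
E
cat > fit.py <<'E'
from h import *
T=lambda *d:up(d,6,(250,120)); S1=lambda *d:up(d,14,(300,225)); S2=lambda *d:up(d,14,(265,190))
# (cam,pix,kind,x,y)
O=[("top",T(115,488),"j",-88,98),("top",T(160,482),"j",-88,76),("top",T(480,422),"j",-88,-76),("top",T(525,415),"j",-88,-98),
("top",T(98,402),"jr",0,98),("top",T(143,392),"jr",0,76),("top",T(463,332),"jr",0,-76),("top",T(510,326),"jr",0,-98),
("top",T(130,578),"p",-127,98),("top",T(175,570),"p",-127,76),("top",T(487,514),"p",-127,-76),("top",T(535,506),"p",-127,-98),
("top",T(195,537),"f",0,65),("top",T(478,492),"f",0,-65),
("side",S1(308,138),"j",-88,-76),("side",S1(385,212),"j",-88,-98),("side",S1(550,68),"jr",0,-76),("side",S1(622,130),"jr",0,-98),
("side",S1(95,335),"p",-127,-76),("side",S1(165,405),"p",-127,-98),("side",S2(165,392),"p",-127,76),("side",S2(105,345),"p",-127,98),
("side",S2(195,90),"f",0,65),("side",S2(548,447),"f",0,-65)]
def pred(v,o):
    x,y,z,yaw,k,d,th=v; cam,_,kd,X,Y=o
    if kd=="j":P=[X,Y,111.7+k]
    if kd=="jr":P=[-60+d,Y,111.7+k]
    if kd=="p":P=[X,Y,88+k]
    if kd=="f":
        P=[110-230*np.cos(th)-5*np.sin(th)*-1,Y,85+230*np.sin(th)+5*np.cos(th)]
    return proj(cam,body((x,y,z),yaw,P))[0]
def fun(v): return np.r_[np.concatenate([pred(v,o)-o[1] for o in O]),(v[4]/4)*.3,(v[2]/6)*.3,(v[6]-.22)*100]
r=least_squares(fun,[550,-20,0,.15,0,14,.22],loss="soft_l1")
print("x y z yaw keep d tilt",r.x.round(3))
for o in O: print(o[0],o[2:],(pred(r.x,o)-o[1]).round(1))
x,y,z,yaw,k=r.x[:5]
for n,P in (("press",(-103,0,88+k)),("home",(-70,0,88+k)),("pf",(-103,0,90))): print(n,body((x,y,z),yaw,P).round(1))
# bar
B=lambda *d:up(d,6,(180,215)); Q=lambda *d:up(d,4,(175,185))
bo=[("top",B(128,40),(10,100,10)),("top",B(172,35),(-10,100,10)) ,("top",B(180,438),(10,-100,10)),("top",B(224,432),(-10,-100,10)),
]
bo=[(c,p,(-q[0] if c=="top" else q[0],q[1],q[2])) for c,p,q in bo]
# grip top from top view corners
bo+=[("top",B(140,196),(0,0,0)),]
bo=bo[:4]
# image: top=+x world, left=+y; bar long along world x
yy=lambda v,P: body((v[0],v[1],0),v[2],P)
pts=[("top",B(130,37),(10,100,10)),("top",B(174,35),(-10,100,10)),("top",B(180,438),(10,-100,10)),("top",B(224,432),(-10,-100,10)),
("top",B(140,196),(8,16,56)),("top",B(176,192),(-8,16,56)),("top",B(148,262),(8,-16,56)),("top",B(183,258),(-8,-16,56)),
("side",(175+397/4-.4,185+127/4-.4),(10,-100,10)),("side",(175+405/4-.4,185+153/4-.4),(-10,-100,0)),("side",(175+680/4-.4,185+90/4-.4),(-10,100,0)),
("side",(175+512/4-.4,185+43/4-.4),(8,-16,56)),("side",(175+557/4-.4,185+36/4-.4),(8,16,56))]
# bar y axis ~ world +x => yaw ~ -pi/2 ; then bar +x -> world -y . left image (+y world)= bar -x
pts=[(c,np.array(p),(-q[0],q[1],q[2])) if c=="top" else (c,np.array(p),(-q[0],q[1],q[2])) for c,p,q in pts]
g=lambda v:np.concatenate([proj(c,yy(v,q))[0]-p for c,p,q in pts])
b=least_squares(g,[430,160,-1.5],loss="soft_l1"); print("bar",b.x.round(3)); print(g(b.x).reshape(-1,2).round(1))
E
python3 fit.py
```

```text
x y z yaw keep d tilt [ 6.4245e+02  1.6206e+01  4.6920e+00  1.8200e-01 -7.1690e+00  1.5690e+01
  2.1100e-01]
top ('j', -88, 98) [0.1 0.4]
top ('j', -88, 76) [ 0.3 -0. ]
top ('j', -88, -76) [-0.2  0.1]
top ('j', -88, -98) [-0.  -0.2]
top ('jr', 0, 98) [ 0.2 -0.2]
top ('jr', 0, 76) [0.3 0. ]
top ('jr', 0, -76) [-0.4  0.2]
top ('jr', 0, -98) [-0.6 -0.2]
top ('p', -127, 98) [ 0.4 -0. ]
top ('p', -127, 76) [ 0.5 -0.1]
top ('p', -127, -76) [ 0.7 -0.5]
top ('p', -127, -98) [ 0.3 -0.6]
top ('f', 0, 65) [-0.3 -2.9]
top ('f', 0, -65) [-1.  -4.1]
side ('j', -88, -76) [-0.4  0.1]
side ('j', -88, -98) [-0.7 -0.3]
side ('jr', 0, -76) [-0.1  0.3]
side ('jr', 0, -98) [0.2 0.6]
side ('p', -127, -76) [-1.5 -0. ]
side ('p', -127, -98) [-1.6  0.1]
side ('p', -127, 76) [-1.6 -0.1]
side ('p', -127, 98) [-1.1 -0.7]
side ('f', 0, 65) [2.8 0.6]
side ('f', 0, -65) [ 4.4 -0.2]
press [[541.1  -2.4  85.5]]
home [[573.6   3.5  85.5]]
pf [[541.1  -2.4  94.7]]
bar [401.044 279.739 -64.258]
[[  0.4  -0.7]
 [ -0.4  -1.3]
 [  0.3  -1.1]
 [ -0.4  -1.1]
 [  0.1  -0.9]
 [ -0.4  -1.1]
 [  0.1  -1. ]
 [ -0.2  -1.1]
 [-89.6   0.5]
 [-89.5   0.5]
 [-88.8   1.3]
 [-89.8   0.7]
 [-89.8   0.2]]
```

```bash
sed -i 's/(175+\([0-9]*\)\/4-.4/(175+(\1-360)\/4-.4/g; s/x,y,z,yaw,k,d,th=v/x,y,z,yaw,k,d,th,L=v/; s/110-230\*np.cos/110-L*np.cos/; s/85+230\*/85+L*/; s/,14,.22\]/,14,.22,235]/' fit.py; python3 fit.py
```

```text
x y z yaw keep d tilt [ 6.43803e+02  1.61970e+01  2.45800e+00  1.78000e-01 -5.40000e+00
  1.45630e+01  2.21000e-01  2.41597e+02]
top ('j', -88, 98) [ 0.  -0.2]
top ('j', -88, 76) [ 0.2 -0.6]
top ('j', -88, -76) [-0.3 -0.2]
top ('j', -88, -98) [-0.1 -0.5]
top ('jr', 0, 98) [ 0.2 -0.4]
top ('jr', 0, 76) [ 0.3 -0.1]
top ('jr', 0, -76) [-0.3  0.3]
top ('jr', 0, -98) [-0.5 -0.1]
top ('p', -127, 98) [ 0.3 -0.5]
top ('p', -127, 76) [ 0.3 -0.6]
top ('p', -127, -76) [ 0.6 -0.8]
top ('p', -127, -98) [ 0.2 -0.9]
top ('f', 0, 65) [0.3 0.2]
top ('f', 0, -65) [-0.3 -0.8]
side ('j', -88, -76) [-0.   0.2]
side ('j', -88, -98) [-0.3 -0.3]
side ('jr', 0, -76) [-0.1  0.5]
side ('jr', 0, -98) [0.1 0.8]
side ('p', -127, -76) [-1.1 -0. ]
side ('p', -127, -98) [-1.2  0.1]
side ('p', -127, 76) [-1.  -0.1]
side ('p', -127, 98) [-0.5 -0.7]
side ('f', 0, 65) [-0.8  0.4]
side ('f', 0, -65) [ 0.3 -0.2]
press [[542.4  -2.1  85.1]]
home [[574.9   3.8  85.1]]
pf [[542.4  -2.1  92.5]]
bar [398.78 279.98  -7.71]
[[ 0.3  0.1]
 [-0.5 -0.5]
 [ 0.2 -0.4]
 [-0.5 -0.4]
 [ 0.  -0.1]
 [-0.5 -0.3]
 [ 0.  -0.2]
 [-0.3 -0.3]
 [-0.5  0.6]
 [-0.3  0.6]
 [ 0.4  1.4]
 [-0.7  0.8]
 [-0.7  0.3]]
```

```bash
cat > calc.py <<'E'
import sys,numpy as np
from h import R
from workcell import sensors
s=sensors.sense(); q=R.from_quat(s["tool_rot"]); p=s["eef_pos"]
x,y,z,a=map(float,sys.argv[1:5])
tgt=R.from_euler("z",a)*R.from_quat([1,0,0,0])
d=q.inv().apply(np.array([x,y,z])-p)/400; t=(q.inv()*tgt).as_rotvec()/.5
print("t",s["time_s"],"pos",p.round(1),"xang",np.arctan2(*q.as_matrix()[[1,0],0]).round(4),"axis",q.as_matrix()[:,2].round(4),"F",s["wrist_force"].round(2),"M",s["wrist_torque"].round(2),"w",round(s["grip_width"],1),"q",s["joint_positions"].round(2))
print("shift",d.round(4),"turn",t.round(4))
E
python3 calc.py 398.8 280 110 1.714
```

```text
t 0.1 pos [210.9 507.7 230.7] xang 1.177 axis [-6.e-04 -1.e-03 -1.e+00] F [0.47 0.02 0.72] M [-0.02  0.01  0.03] w 85.4 q [ 1.02  0.26  0.02  1.33 -0.    1.42]
shift [-0.3451  0.6522  0.3021] turn [-1.0000e-03  2.2000e-03 -1.0739e+00]
```

```bash
python3 -m crank '[0.7,-0.345,0.652,0.2,0,0,-1, 0.7,-0.345,0.652,0.2,0,0,-1, 0.7,-0.345,0.652,0.2,0,0,-1, 0.7,-0.345,0.652,0.2,0,0,-1, 0.7,-0.345,0.652,0.2,0,0,-1, 0.7,-0.345,0.652,0.2,0,0,-1, 0.7,-0.345,0.652,0.2,0,0,-1, 0.7,-0.345,0.652,0.2,0,0,-1]'; python3 calc.py 398.8 280 80 1.714
```

```text
time_s: 0.9
eef_pos: [399.9, 278.2, 150.2]
tool_rot: [0.67, 0.742, -0.001, -0.0]
wrist_force: [-0.2, 0.4, 0.8]
grip_width: 59.6
t 0.9 pos [399.9 278.2 150.2] xang 1.6731 axis [-0.0016 -0.0011 -1.    ] F [-0.2   0.43  0.83] M [-0.02 -0.02 -0.01] w 59.6 q [ 0.44  0.19 -0.28  1.1  -0.    0.33]
shift [ 0.0048 -0.0021  0.1755] turn [-0.0035  0.0018 -0.0818]
```

```bash
python3 -m crank '[0.7,0.005,-0.002,0.175,0,0,-0.08, 0.7,0.005,-0.002,0.175,0,0,-0.08, 0.7,0.005,-0.002,0.175,0,0,-0.08]'; python3 calc.py 398.8 280 21 1.714; python3 - <<'E'
from workcell import eyes
import cv2,numpy as np
s=eyes.read_camera("side")["image"];t=eyes.read_camera("top")["image"]
cv2.imwrite("pics/g1.png",np.hstack([cv2.resize(s[130:240,160:270],None,fx=3.6,fy=3.6),cv2.resize(t[200:310,150:260],None,fx=3.6,fy=3.6)]))
E
```

```text
time_s: 1.2
eef_pos: [395.7, 282.1, 79.0]
tool_rot: [0.653, 0.757, -0.002, -0.001]
wrist_force: [0.9, -0.2, 0.5]
grip_width: 59.5
t 1.2 pos [395.7 282.1  79. ] xang 1.7177 axis [-0.0047 -0.0021 -1.    ] F [ 0.9  -0.22  0.54] M [-0.01  0.01  0.04] w 59.5 q [ 0.45  0.25 -0.4   0.92  0.    0.3 ]
shift [-0.0062  0.0075  0.145 ] turn [-0.01    0.0027  0.0074]
```

View pics/g1.png

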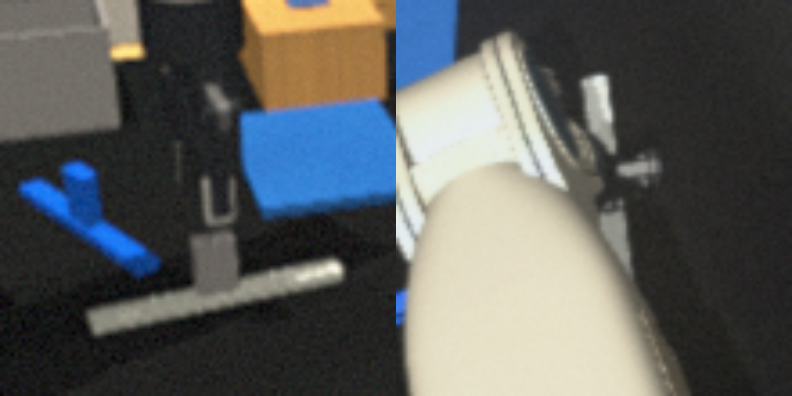

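The side view shows the near finger (g1 ~220,200) right over the grip (~215,260), with the jaws straddling it. Next I descend, then correct from the settled pose.

```bash
python3 -m crank '[0.7,0,0,0.1,0,0,0, 0.7,0,0,0.1,0,0,0, 0.7,0,0,0.1,0,0,0]'; python3 calc.py 398.8 280 21 1.714
```

```text
time_s: 1.6
eef_pos: [398.0, 282.7, 42.6]
tool_rot: [0.653, 0.757, 0.0, 0.0]
wrist_force: [1.4, -0.1, -0.1]
grip_width: 59.8
t 1.6 pos [398.  282.7  42.6] xang 1.7174 axis [ 1.e-04  1.e-04 -1.e+00] F [ 1.45 -0.11 -0.14] M [ 0.   -0.08  0.01] w 59.8 q [ 0.45  0.29 -0.45  0.83  0.    0.3 ]
shift [-0.0069  0.0009  0.0539] turn [ 0.0003 -0.0002  0.0067]
```

```bash
python3 -m crank '[0.7,-0.007,0,0.054,0,0,0, 0.7,-0.007,0,0.054,0,0,0, 0.7,-0.007,0,0.054,0,0,0, 0.1,-0.007,0,0.054,0,0,0, 0.1,-0.007,0,0.054,0,0,0, 0.1,-0.007,0,0.054,0,0,0, 0.1,-0.007,0,0.054,0,0,0, 0.1,-0.007,0,0.054,0,0,0]'; python3 calc.py 398.8 280 21 1.714
```

```text
time_s: 2.4
eef_pos: [398.7, 279.7, 20.3]
tool_rot: [0.654, 0.757, 0.0, 0.0]
wrist_force: [-1.5, -0.4, 7.1]
grip_width: 15.4
t 2.4 pos [398.7 279.7  20.3] xang 1.717 axis [ 1.e-03  4.e-04 -1.e+00] F [-1.52 -0.45  7.11] M [-0.1   0.19 -0.04] w 15.4 q [ 0.44  0.32 -0.49  0.77 -0.    0.29]
shift [ 0.0007  0.0004 -0.0016] turn [ 0.002  -0.0005  0.006 ]
```

```bash
python3 -m crank '[0,0,0,-0.1,0,0,0, 0,0,0,-0.2,0,0,0, 0,0,0,-0.3,0,0,0, 0,0,0,-0.4,0,0,0, 0,0,0,-0.45,0,0,0, 0,0,0,-0.45,0,0,0, 0,0,0,-0.45,0,0,0]'; python3 calc.py 515 -8 200 0.178; python3 - <<'E'
from workcell import eyes
import cv2,numpy as np
s=eyes.read_camera("side")["image"]
cv2.imwrite("pics/g2.png",cv2.resize(s[80:230,140:340],None,fx=4,fy=4))
E
```

```text
time_s: 3.1
eef_pos: [398.0, 279.4, 198.9]
tool_rot: [0.654, 0.757, -0.0, -0.0]
wrist_force: [0.2, -0.5, -3.7]
grip_width: 15.2
t 3.1 pos [398.  279.4 198.9] xang 1.717 axis [-6.e-04 -4.e-04 -1.e+00] F [ 0.21 -0.53 -3.66] M [-0.03  0.06 -0.02] w 15.2 q [ 0.44  0.16 -0.19  1.22 -0.    0.29]
shift [-0.7534  0.1847 -0.0027] turn [-7.000e-04  1.500e-03  3.078e+00]
```

View pics/g2.png

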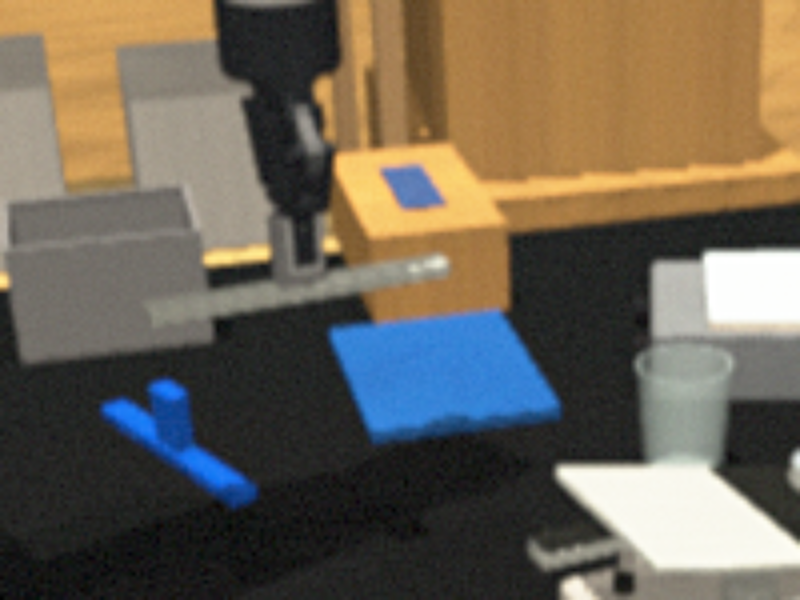

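The steel bar is held level (g2: ends 150,313 and 445,265), and the bench around it is undisturbed. Carrying and turning it now.

```bash
python3 -m crank '[0,-0.3,0.074,0,0,0,1, 0,-0.3,0.074,0,0,0,1, 0,-0.3,0.074,0,0,0,1, 0,-0.3,0.074,0,0,0,1, 0,-0.3,0.074,0,0,0,1]'; python3 calc.py 542.4 -2.1 200 0.178
```

```text
time_s: 3.65
eef_pos: [444.6, 164.2, 197.9]
tool_rot: [0.821, 0.571, -0.001, -0.001]
wrist_force: [0.4, 0.8, -1.1]
grip_width: 15.2
t 3.65 pos [444.6 164.2 197.9] xang 1.2145 axis [-3.2e-03 -5.0e-04 -1.0e+00] F [ 0.45  0.83 -1.11] M [ 0.01 -0.03  0.04] w 15.2 q [ 0.18  0.14 -0.21  1.22  0.    0.53]
shift [-0.3044  0.374  -0.0058] turn [-0.0034  0.0059  2.0731]
```

```bash
python3 calc.py 542.4 -2.1 200 0.178
```

```text
t 3.65 pos [444.6 164.2 197.9] xang 1.2145 axis [-3.2e-03 -5.0e-04 -1.0e+00] F [ 0.45  0.83 -1.11] M [ 0.01 -0.03  0.04] w 15.2 q [ 0.18  0.14 -0.21  1.22  0.    0.53]
shift [-0.3044  0.374  -0.0058] turn [-0.0034  0.0059  2.0731]
```

```bash
python3 -m crank '[0,-0.305,0.374,0,0,0,1, 0,-0.305,0.374,0,0,0,1, 0,-0.305,0.374,0,0,0,1, 0,-0.305,0.374,0,0,0,1, 0,-0.305,0.374,0,0,0,1, 0,-0.305,0.374,0,0,0,1]'; python3 calc.py 542.4 -2.1 200 0.178
```

```text
time_s: 4.25
eef_pos: [542.9, -1.4, 198.1]
tool_rot: [0.936, 0.351, -0.001, -0.001]
wrist_force: [-0.0, 1.2, -2.9]
grip_width: 15.5
t 4.25 pos [542.9  -1.4 198.1] xang 0.7177 axis [-2.9e-03  7.0e-04 -1.0e+00] F [-0.05  1.19 -2.92] M [0.03 0.   0.01] w 15.5 q [-0.16  0.26 -0.06  1.25  0.    0.7 ]
shift [-0.002   0.0006 -0.0048] turn [-0.0038  0.0046  1.0794]
```

```bash
python3 -m crank '[0,0,0,0,0,0,1, 0,0,0,0,0,0,1, 0,0,0,0,0,0,1, 0,0,0,0,0,0,1, 0,0,0,0,0,0,1, 0,0,0,0,0,0,1, 0,0,0,0,0,0,1]'; python3 calc.py 542.4 -2.1 200 0.178
```

```text
time_s: 4.95
eef_pos: [542.9, -0.5, 199.6]
tool_rot: [0.994, 0.11, -0.0, -0.0]
wrist_force: [-0.4, 0.3, -2.4]
grip_width: 15.4
t 4.95 pos [ 5.429e+02 -5.000e-01  1.996e+02] xang 0.2198 axis [-3.e-04  1.e-04 -1.e+00] F [-0.37  0.3  -2.42] M [-0.04  0.01  0.02] w 15.4 q [-0.16  0.26 -0.06  1.25  0.    1.2 ]
shift [-0.002   0.0038 -0.0011] turn [-0.0003  0.0005  0.0836]
```

```bash
python3 -m crank '[0,-0.002,0.004,0.045,0,0,0.084, 0,-0.002,0.004,0.045,0,0,0.084, 0,-0.002,0.004,0.045,0,0,0.084, 0,-0.002,0.004,0.045,0,0,0.084, 0,-0.002,0.004,0.045,0,0,0.084]'; python3 calc.py 542.4 -2.1 200 0.178;  python3 - <<'E'
from workcell import eyes
import cv2,numpy as np
s=eyes.read_camera("side")["image"];t=eyes.read_camera("top")["image"]
cv2.imwrite("pics/p_s.png",s);cv2.imwrite("pics/p_t.png",t)
cv2.imwrite("pics/p_s5.png",cv2.resize(s[160:280,260:410],None,fx=5,fy=5,interpolation=2))
cv2.imwrite("pics/p_t6.png",cv2.resize(t[130:230,245:355],None,fx=6,fy=6,interpolation=2))
E
```

```text
time_s: 5.45
eef_pos: [543.0, -2.9, 182.3]
tool_rot: [0.996, 0.088, 0.0, 0.0]
wrist_force: [-0.1, -0.0, -2.8]
grip_width: 15.1
t 5.45 pos [543.   -2.9 182.3] xang 0.1758 axis [ 9.e-04 -1.e-04 -1.e+00] F [-0.1  -0.05 -2.77] M [-0.01 -0.04 -0.04] w 15.1 q [-0.16  0.26 -0.1   1.21  0.    1.24]
shift [-0.0011 -0.0022 -0.0442] turn [ 0.0005 -0.0018 -0.0045]
```

View pics/p_s5.png

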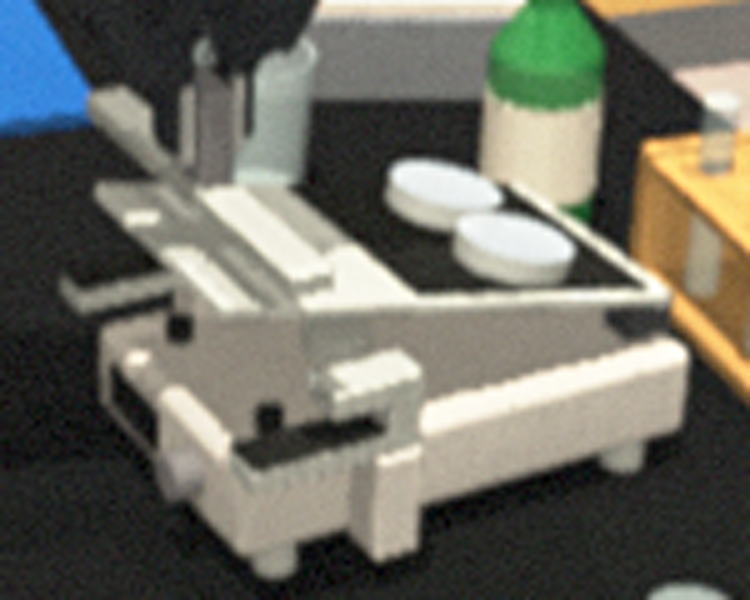

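View pics/p_t6.png

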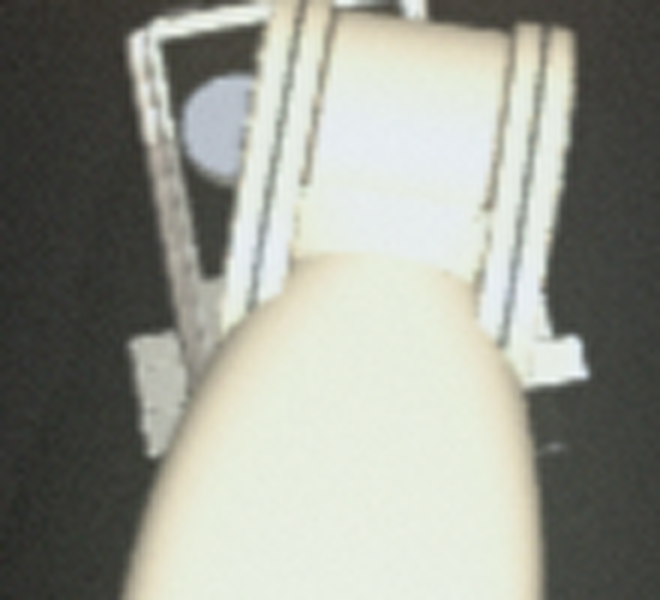

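```bash
python3 - <<'E'
from h import *
import cv2
im=cv2.imread("pics/p_s.png"); t=cv2.imread("pics/p_t.png")
def box(c,yaw,x,y,z): 
    P=[(a,b,d) for d in z for a,b in ((x[0],y[0]),(x[1],y[0]),(x[1],y[1]),(x[0],y[1]))]
    return body(c,yaw,P)
def draw(I,o,k,cam,P,col):
    q=((proj(cam,P)-o+.5)*k-.5)
    for g in (q[:4],q[4:]): cv2.polylines(I,[np.round(g).astype(int)],True,col,1)
    print(q.round(0).tolist())
rk=(643.8,16.2,2.46);ry=.178
for cam,src,o,k,s in (("side",im,(260,160),5,np.s_[160:280,260:410]),("top",t,(245,130),6,np.s_[130:230,245:355])):
    I=cv2.resize(src[s],None,fx=k,fy=k,interpolation=2)
    draw(I,o,k,cam,box((543,-2.9,162),.176,(-10,10),(-100,100),(0,10)),(0,0,255))
    for sy in(1,-1):
        draw(I,o,k,cam,box(rk,ry,(-127,-60),(sy*87-11,sy*87+11),(82.6,82.6)),(0,255,0))
        draw(I,o,k,cam,box(rk,ry,(-88,-45),(sy*87-11,sy*87+11),(94.3,106.3)),(255,255,0))
    cv2.imwrite(f"pics/ov_{cam}.png",I)
E
```

```text
[[289.0, 305.0], [333.0, 294.0], [121.0, 109.0], [82.0, 118.0], [290.0, 283.0], [333.0, 272.0], [121.0, 90.0], [82.0, 98.0]]
[[79.0, 289.0], [204.0, 258.0], [184.0, 240.0], [60.0, 269.0], [79.0, 289.0], [204.0, 258.0], [184.0, 240.0], [60.0, 269.0]]
[[152.0, 250.0], [232.0, 231.0], [211.0, 212.0], [132.0, 231.0], [152.0, 227.0], [232.0, 209.0], [211.0, 190.0], [132.0, 209.0]]
[[253.0, 470.0], [391.0, 431.0], [364.0, 406.0], [228.0, 444.0], [253.0, 470.0], [391.0, 431.0], [364.0, 406.0], [228.0, 444.0]]
[[335.0, 423.0], [422.0, 399.0], [395.0, 375.0], [309.0, 399.0], [335.0, 399.0], [423.0, 375.0], [396.0, 351.0], [309.0, 375.0]]
[[582.0, 381.0], [574.0, 339.0], [139.0, 417.0], [147.0, 460.0], [584.0, 377.0], [576.0, 334.0], [138.0, 413.0], [146.0, 456.0]]
[[207.0, 506.0], [182.0, 371.0], [137.0, 379.0], [161.0, 515.0], [207.0, 506.0], [182.0, 371.0], [137.0, 379.0], [161.0, 515.0]]
[[192.0, 423.0], [176.0, 336.0], [130.0, 344.0], [146.0, 431.0], [191.0, 419.0], [175.0, 331.0], [129.0, 339.0], [145.0, 427.0]]
[[566.0, 441.0], [538.0, 306.0], [493.0, 314.0], [520.0, 449.0], [566.0, 441.0], [538.0, 306.0], [493.0, 314.0], [520.0, 449.0]]
[[552.0, 357.0], [534.0, 270.0], [489.0, 278.0], [506.0, 365.0], [554.0, 352.0], [536.0, 265.0], [491.0, 273.0], [508.0, 361.0]]
```

View pics/ov_side.png

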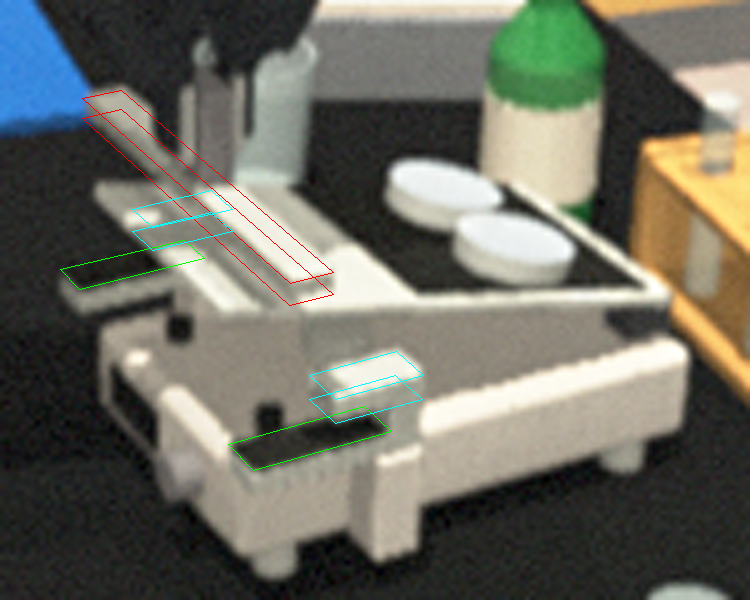

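View pics/ov_top.png

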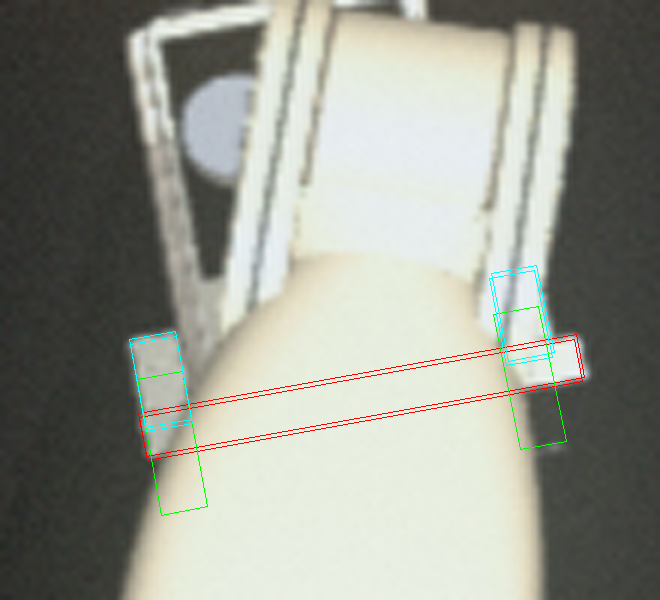

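Overlays agree with the images: the bar outline sits on the bar (side, near end 330,280) and the jaws and pads on theirs. The pads are estimated at z≈85, so the TCP should be ≈105 at pad contact. I'll descend a couple of mm further from the upper jaws.

```bash
python3 -m crank '[0,-0.007,0,0.02,0,0,0, 0,-0.007,0,0.04,0,0,0, 0,-0.007,0,0.05,0,0,0, 0,-0.007,0,0.06,0,0,0, 0,-0.007,0,0.07,0,0,0, 0,-0.007,0,0.08,0,0,0, 0,-0.007,0,0.08,0,0,0]'; python3 calc.py 540 -2.5 110 0.178
```

```text
time_s: 6.25
eef_pos: [540.0, -3.5, 149.4]
tool_rot: [0.996, 0.087, -0.0, 0.0]
wrist_force: [-1.3, -0.7, 4.0]
grip_width: 15.3
t 6.25 pos [540.   -3.5 149.4] xang 0.1749 axis [-0.e+00 -1.e-04 -1.e+00] F [-1.29 -0.75  4.  ] M [-0.13  0.43  0.03] w 15.3 q [-0.16  0.28 -0.16  1.13 -0.    1.23]
shift [ 0.0005 -0.0024  0.0985] turn [ 0.0002  0.0001 -0.0062]
```

```bash
python3 -m crank '[0,0,0,0.01,0,0,0, 0,0,0,0.02,0,0,0, 0,0,0,0.03,0,0,0, 0,0,0,0.04,0,0,0, 0,0,0,0.05,0,0,0, 0,0,0,0.06,0,0,0, 0,0,0,0.07,0,0,0, 0,0,0,0.075,0,0,0]'; python3 calc.py 540 -2.5 110 0.178
```

```text
time_s: 7.05
eef_pos: [539.4, -3.5, 119.2]
tool_rot: [0.996, 0.087, -0.001, 0.0]
wrist_force: [-4.4, -1.4, 6.4]
grip_width: 15.4
t 7.05 pos [539.4  -3.5 119.2] xang 0.1749 axis [-1.1e-03 -2.0e-04 -1.0e+00] F [-4.36 -1.35  6.35] M [-0.28  1.17  0.03] w 15.4 q [-0.16  0.3  -0.22  1.06 -0.    1.23]
shift [ 0.0018 -0.0021  0.0231] turn [-0.      0.0023 -0.0062]
```

```bash
python3 -m crank '[0,0,0,0.005,0,0,0, 0,0,0,0.01,0,0,0, 0,0,0,0.015,0,0,0, 0,0,0,0.0175,0,0,0, 0,0,0,0.02,0,0,0, 0,0,0,0.02,0,0,0]'; python3 calc.py 540 -2.5 110 0.178
```

```text
time_s: 7.65
eef_pos: [539.3, -3.5, 111.5]
tool_rot: [0.996, 0.087, -0.001, 0.0]
wrist_force: [-5.4, -1.3, 7.6]
grip_width: 15.5
t 7.65 pos [539.3  -3.5 111.5] xang 0.1749 axis [-1.2e-03 -3.0e-04 -1.0e+00] F [-5.38 -1.27  7.59] M [-0.32  1.15  0.01] w 15.5 q [-0.16  0.3  -0.23  1.04 -0.    1.23]
shift [ 0.0021 -0.0021  0.0037] turn [ 0.0002  0.0025 -0.0062]
```

```bash
python3 -m crank '[0,0,0,0.0025,0,0,0, 0,0,0,0.005,0,0,0, 0,0,0,0.0075,0,0,0, 0,0,0,0.0075,0,0,0]'; python3 calc.py 540 -2.5 110 0.178
```

```text
time_s: 8.05
eef_pos: [539.4, -3.5, 108.6]
tool_rot: [0.996, 0.087, -0.001, 0.0]
wrist_force: [-5.4, -1.1, 7.4]
grip_width: 15.3
t 8.05 pos [539.4  -3.5 108.6] xang 0.1749 axis [-1.e-03 -3.e-04 -1.e+00] F [-5.37 -1.06  7.39] M [-0.25  1.17  0.02] w 15.3 q [-0.16  0.31 -0.23  1.03 -0.    1.23]
shift [ 0.0019 -0.0021 -0.0036] turn [ 0.0002  0.002  -0.0062]
```

```bash
python3 - <<'E'
from workcell import eyes
import cv2,numpy as np
s=eyes.read_camera("side")["image"]
cv2.imwrite("pics/q_s.png",s)
cv2.imwrite("pics/q_s5.png",cv2.resize(s[180:270,260:350],None,fx=6.6,fy=6.6,interpolation=2))
E
```

```text
(no output)
```

View pics/q_s5.png

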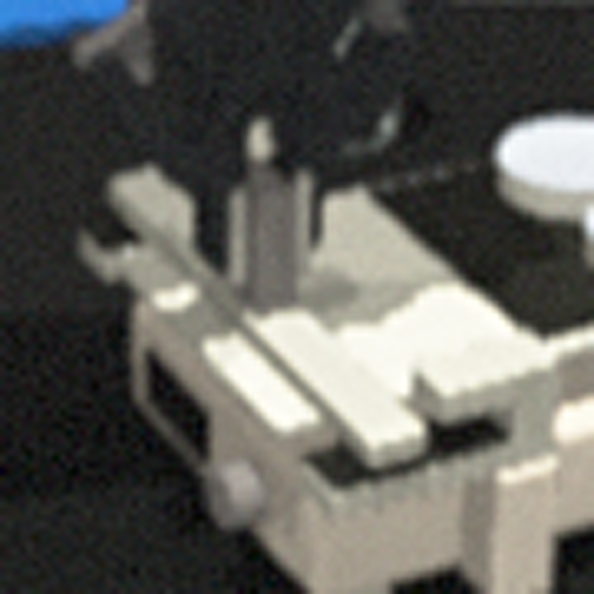

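The bar's near end (q_s5 ~395,440) hangs just above the pad, clear of the upper jaw's front (~430,400). Feeling for the pad in small steps.

```bash
python3 -m crank '[0,0,0,0.001,0,0,0, 0,0,0,0.002,0,0,0, 0,0,0,0.003,0,0,0, 0,0,0,0.003,0,0,0]'; python3 calc.py 540 -2.5 110 0.178
```

```text
time_s: 8.5
eef_pos: [539.4, -3.5, 107.4]
tool_rot: [0.996, 0.087, -0.0, 0.0]
wrist_force: [-6.0, -0.9, 8.3]
grip_width: 15.4
t 8.5 pos [539.4  -3.5 107.4] xang 0.1749 axis [-9.e-04 -3.e-04 -1.e+00] F [-6.01 -0.91  8.31] M [-0.31  1.24 -0.04] w 15.4 q [-0.16  0.31 -0.24  1.03 -0.    1.23]
shift [ 0.0019 -0.0022 -0.0064] turn [ 0.0003  0.002  -0.0062]
```

```bash
python3 -m crank '[0,0,0,0.001,0,0,0, 0,0,0,0.002,0,0,0, 0,0,0,0.003,0,0,0, 0,0,0,0.003,0,0,0]'; python3 calc.py 540 -2.5 110 0.178
```

```text
time_s: 8.9
eef_pos: [539.4, -3.5, 106.2]
tool_rot: [0.996, 0.087, -0.0, 0.0]
wrist_force: [-5.0, -0.9, 8.9]
grip_width: 15.0
t 8.9 pos [539.4  -3.5 106.2] xang 0.1748 axis [-1.e-03 -3.e-04 -1.e+00] F [-4.95 -0.88  8.9 ] M [-0.3   1.17 -0.02] w 15.0 q [-0.16  0.31 -0.24  1.03 -0.    1.23]
shift [ 0.002  -0.0022 -0.0094] turn [ 0.0003  0.002  -0.0063]
```

```bash
python3 -m crank '[0,0,0,0.001,0,0,0, 0,0,0,0.002,0,0,0, 0,0,0,0.002,0,0,0]'; python3 calc.py 540 -2.5 110 0.178
```

```text
time_s: 9.2
eef_pos: [539.4, -3.5, 105.4]
tool_rot: [0.996, 0.087, -0.0, 0.0]
wrist_force: [-5.4, -1.1, 7.0]
grip_width: 15.3
t 9.2 pos [539.4  -3.5 105.4] xang 0.1749 axis [-1.e-03 -3.e-04 -1.e+00] F [-5.37 -1.05  6.98] M [-0.27  1.25 -0.06] w 15.3 q [-0.16  0.31 -0.24  1.02 -0.    1.23]
shift [ 0.002  -0.0021 -0.0114] turn [ 0.0003  0.002  -0.0062]
```

```bash
python3 -m crank '[0,0,0,0.001,0,0,0, 0,0,0,0.001,0,0,0]'; python3 calc.py 540 -2.5 110 0.178
```

```text
time_s: 9.4
eef_pos: [539.4, -3.5, 105.1]
tool_rot: [0.996, 0.087, -0.0, 0.0]
wrist_force: [-6.4, -1.4, 7.2]
grip_width: 15.0
t 9.4 pos [539.4  -3.5 105.1] xang 0.1749 axis [-1.e-03 -3.e-04 -1.e+00] F [-6.41 -1.38  7.22] M [-0.28  1.25 -0.01] w 15.0 q [-0.16  0.31 -0.24  1.02 -0.    1.23]
shift [ 0.002  -0.0021 -0.0124] turn [ 0.0002  0.002  -0.0061]
```

```bash
python3 -m crank '[0,0,0,0.001,0,0,0, 0,0,0,0.001,0,0,0]'; python3 calc.py 540 -2.5 110 0.178
```

```text
time_s: 9.6
eef_pos: [539.4, -3.5, 104.7]
tool_rot: [0.996, 0.087, -0.0, 0.0]
wrist_force: [-5.0, -0.6, 7.7]
grip_width: 15.3
t 9.6 pos [539.4  -3.5 104.7] xang 0.1749 axis [-9.e-04 -3.e-04 -1.e+00] F [-4.99 -0.63  7.73] M [-0.27  1.21  0.  ] w 15.3 q [-0.16  0.31 -0.24  1.02 -0.    1.23]
shift [ 0.0019 -0.0021 -0.0134] turn [ 0.0002  0.0019 -0.0062]
```

```bash
python3 -m crank '[0,0,0,0.001,0,0,0, 0,0,0,0.0015,0,0,0, 0,0,0,0.0015,0,0,0]'; python3 calc.py 540 -2.5 110 0.178
```

```text
time_s: 9.9
eef_pos: [539.3, -3.5, 104.1]
tool_rot: [0.996, 0.087, -0.0, 0.0]
wrist_force: [-5.2, -2.0, 7.8]
grip_width: 15.0
t 9.9 pos [539.3  -3.5 104.1] xang 0.1749 axis [-1.e-03 -3.e-04 -1.e+00] F [-5.23 -2.01  7.76] M [-0.26  1.22 -0.  ] w 15.0 q [-0.16  0.31 -0.24  1.02 -0.    1.23]
shift [ 0.002  -0.0021 -0.0148] turn [ 0.0002  0.002  -0.0062]
```

```bash
python3 -m crank '[0,0,0,0.001,0,0,0, 0,0,0,0.001,0,0,0]'; python3 calc.py 540 -2.5 110 0.178
```

```text
time_s: 10.1
eef_pos: [539.4, -3.5, 103.9]
tool_rot: [0.996, 0.087, -0.0, 0.0]
wrist_force: [-6.4, -0.8, 10.9]
grip_width: 15.2
t 10.1 pos [539.4  -3.5 103.9] xang 0.1749 axis [-7.e-04 -4.e-04 -1.e+00] F [-6.38 -0.76 10.91] M [-0.27  1.4   0.01] w 15.2 q [-0.16  0.31 -0.24  1.02 -0.    1.23]
shift [ 0.002  -0.0021 -0.0152] turn [ 0.0005  0.0016 -0.0062]
```

```bash
python3 -m crank '[0,0,0,0.001,0,0,0, 0,0,0,0.001,0,0,0]'; python3 calc.py 540 -2.5 110 0.178
```

```text
time_s: 10.3
eef_pos: [539.4, -3.5, 103.8]
tool_rot: [0.996, 0.087, -0.0, 0.0]
wrist_force: [-7.9, -0.6, 12.6]
grip_width: 15.4
t 10.3 pos [539.4  -3.5 103.8] xang 0.1749 axis [-4.e-04 -4.e-04 -1.e+00] F [-7.91 -0.61 12.63] M [-0.26  1.63  0.05] w 15.4 q [-0.16  0.31 -0.24  1.02 -0.    1.23]
shift [ 0.0019 -0.0021 -0.0154] turn [ 0.0007  0.001  -0.0062]
```

```bash
python3 -m crank '[0,0.002,0,0.001,0,0,0, 0,0.004,0,0.001,0,0,0, 0,0.006,0,0.001,0,0,0, 0,0.008,0,0.001,0,0,0, 0,0.008,0,0.001,0,0,0]'; python3 calc.py 573 3.2 110 0.178
```

```text
time_s: 10.8
eef_pos: [541.8, -3.0, 103.7]
tool_rot: [0.996, 0.087, -0.001, 0.0]
wrist_force: [-12.0, -2.3, 18.8]
grip_width: 15.6
t 10.8 pos [541.8  -3.  103.7] xang 0.1749 axis [-1.5e-03 -9.0e-04 -1.0e+00] F [-12.05  -2.33  18.77] M [-0.39  2.62  0.01] w 15.6 q [-0.16  0.31 -0.24  1.02 -0.    1.24]
shift [ 0.0794 -0.0018 -0.0159] turn [ 0.0013  0.0034 -0.0063]
```

```bash
python3 -m crank '[0,0.001,0,-0.001,0,0,0, 0,0.003,0,-0.0015,0,0,0, 0,0.005,0,-0.0015,0,0,0, 0,0.006,0,-0.0015,0,0,0]'; python3 calc.py 573 3.2 110 0.178
```

```text
time_s: 11.2
eef_pos: [544.5, -2.6, 103.8]
tool_rot: [0.996, 0.087, -0.001, 0.0]
wrist_force: [-8.6, -1.2, 13.2]
grip_width: 15.5
t 11.2 pos [544.5  -2.6 103.8] xang 0.1749 axis [-1.5e-03 -7.0e-04 -1.0e+00] F [-8.56 -1.22 13.18] M [-0.38  2.03 -0.01] w 15.5 q [-0.16  0.32 -0.23  1.02 -0.    1.24]
shift [ 0.0728 -0.0018 -0.0155] turn [ 0.0009  0.0031 -0.0063]
```

```bash
python3 -m crank '[0,0.002,0,0,0,0,0, 0,0.004,0,0,0,0,0, 0,0.006,0,0,0,0,0, 0,0.008,0,0,0,0,0]'; python3 calc.py 573 3.2 110 0.178
```

```text
time_s: 11.6
eef_pos: [547.6, -2.0, 103.9]
tool_rot: [0.996, 0.087, -0.001, 0.0]
wrist_force: [-9.8, -0.8, 12.5]
grip_width: 15.2
t 11.6 pos [547.6  -2.  103.9] xang 0.1748 axis [-1.4e-03 -7.0e-04 -1.0e+00] F [-9.76 -0.76 12.52] M [-0.36  2.03 -0.01] w 15.2 q [-0.16  0.32 -0.22  1.03 -0.    1.24]
shift [ 0.0648 -0.0018 -0.0154] turn [ 0.0008  0.0031 -0.0063]
```

```bash
 python3 - <<'E'
from workcell import eyes
import cv2,numpy as np
s=eyes.read_camera("side")["image"]
cv2.imwrite("pics/r_s5.png",cv2.resize(s[210:260,290:350],None,fx=12,fy=12,interpolation=2))
E
```

```text
(no output)
```

View pics/r_s5.png

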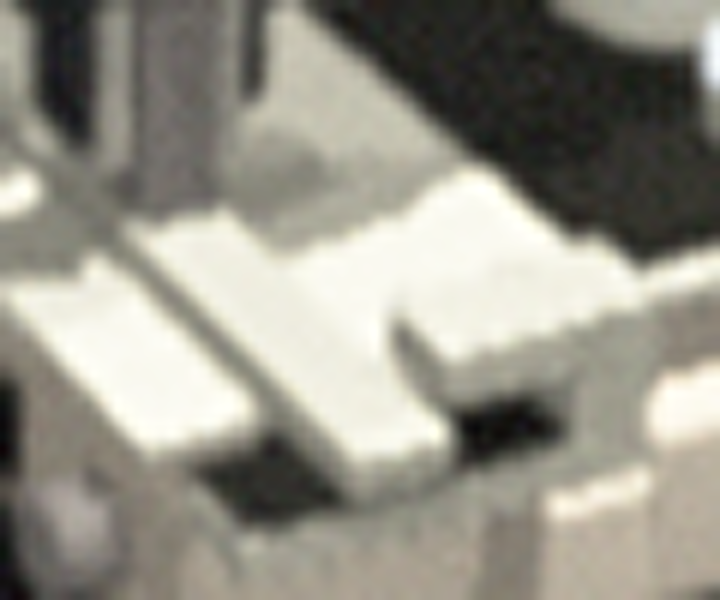

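The bar end (r_s5 ~400,460) lies on the pad with its rear edge at the mouth of the slot, below the upper jaw. Carrying on.

```bash
python3 -m crank '[0,0.002,0,0.0003,0,0,0, 0,0.004,0,0.0005,0,0,0, 0,0.006,0,0.0005,0,0,0, 0,0.008,0,0.0005,0,0,0]'; python3 calc.py 573 3.2 110 0.178
```

```text
time_s: 12.05
eef_pos: [550.6, -1.5, 103.8]
tool_rot: [0.996, 0.087, -0.001, 0.0]
wrist_force: [-11.1, -1.0, 14.8]
grip_width: 15.6
t 12.05 pos [550.6  -1.5 103.8] xang 0.1748 axis [-1.6e-03 -7.0e-04 -1.0e+00] F [-11.12  -0.99  14.83] M [-0.44  2.3   0.07] w 15.6 q [-0.15  0.33 -0.21  1.03 -0.    1.24]
shift [ 0.0571 -0.0018 -0.0156] turn [ 0.0009  0.0034 -0.0064]
```

```bash
python3 -m crank '[0,0.002,0,0,0,0,0, 0,0.004,0,0,0,0,0, 0,0.006,0,0,0,0,0]'; python3 calc.py 573 3.2 110 0.178
```

```text
time_s: 12.35
eef_pos: [553.0, -1.1, 103.8]
tool_rot: [0.996, 0.087, -0.001, 0.0]
wrist_force: [-10.5, -3.1, 15.1]
grip_width: 14.9
t 12.35 pos [553.   -1.1 103.8] xang 0.1748 axis [-1.6e-03 -7.0e-04 -1.0e+00] F [-10.54  -3.13  15.12] M [-0.41  2.24  0.01] w 14.9 q [-0.15  0.33 -0.21  1.03 -0.    1.24]
shift [ 0.0512 -0.0018 -0.0156] turn [ 0.0009  0.0033 -0.0064]
```

```bash
python3 -m crank '[0,0.0025,0,0,0,0,0, 0,0.005,0,0,0,0,0, 0,0.0075,0,0,0,0,0, 0,0.01,0,0,0,0,0, 0,0.0125,0,0,0,0,0]'; python3 calc.py 573 3.2 110 0.178
```

```text
time_s: 12.85
eef_pos: [557.9, -0.2, 103.8]
tool_rot: [0.996, 0.087, -0.001, 0.0]
wrist_force: [-10.5, -2.0, 15.5]
grip_width: 15.4
t 12.85 pos [ 5.579e+02 -2.000e-01  1.038e+02] xang 0.1748 axis [-1.6e-03 -7.0e-04 -1.0e+00] F [-10.46  -1.99  15.49] M [-0.41  2.29 -0.02] w 15.4 q [-0.15  0.34 -0.2   1.04 -0.    1.25]
shift [ 0.0387 -0.0018 -0.0155] turn [ 0.0009  0.0033 -0.0064]
```

```bash
python3 -m crank '[0,0.0025,0,0,0,0,0, 0,0.005,0,0,0,0,0, 0,0.0075,0,0,0,0,0, 0,0.01,0,0,0,0,0, 0,0.0125,0,0,0,0,0]'; python3 calc.py 573 3.2 110 0.178
```

```text
time_s: 13.35
eef_pos: [562.8, 0.7, 103.9]
tool_rot: [0.996, 0.087, -0.001, 0.0]
wrist_force: [-10.4, -1.4, 14.2]
grip_width: 15.4
t 13.35 pos [562.8   0.7 103.9] xang 0.1748 axis [-1.6e-03 -7.0e-04 -1.0e+00] F [-10.42  -1.38  14.23] M [-0.38  2.25  0.01] w 15.4 q [-0.15  0.35 -0.19  1.04 -0.    1.25]
shift [ 0.0262 -0.0018 -0.0154] turn [ 0.0009  0.0033 -0.0064]
```

```bash
python3 -m crank '[0,0.0025,0,0,0,0,0, 0,0.005,0,0,0,0,0, 0,0.0075,0,0,0,0,0, 0,0.01,0,0,0,0,0, 0,0.0125,0,0,0,0,0]'; python3 calc.py 573 3.2 110 0.178
```

```text
time_s: 13.85
eef_pos: [567.7, 1.5, 103.9]
tool_rot: [0.996, 0.087, -0.001, 0.0]
wrist_force: [-10.9, -1.7, 15.6]
grip_width: 15.7
t 13.85 pos [567.7   1.5 103.9] xang 0.1748 axis [-1.6e-03 -7.0e-04 -1.0e+00] F [-10.93  -1.73  15.56] M [-0.47  2.31 -0.02] w 15.7 q [-0.14  0.36 -0.17  1.04 -0.    1.25]
shift [ 0.0137 -0.0018 -0.0154] turn [ 0.0009  0.0033 -0.0063]
```

```bash
python3 -m crank '[0,0.002,0,0,0,0,0, 0,0.004,0,0,0,0,0, 0,0.006,0,0,0,0,0]'; python3 calc.py 573 3.2 110 0.178
```

```text
time_s: 14.15
eef_pos: [570.1, 1.9, 103.9]
tool_rot: [0.996, 0.087, -0.001, 0.0]
wrist_force: [-10.8, -1.7, 15.3]
grip_width: 15.0
t 14.15 pos [570.1   1.9 103.9] xang 0.1748 axis [-1.5e-03 -7.0e-04 -1.0e+00] F [-10.8   -1.68  15.32] M [-0.43  2.31  0.06] w 15.0 q [-0.14  0.36 -0.17  1.05 -0.    1.25]
shift [ 0.0077 -0.0018 -0.0154] turn [ 0.0009  0.0033 -0.0064]
```

```bash
python3 -m crank '[0,0.0015,0,0,0,0,0, 0,0.003,0,0,0,0,0]'; python3 calc.py 573 3.2 110 0.178
```

```text
time_s: 14.35
eef_pos: [571.3, 2.1, 103.9]
tool_rot: [0.996, 0.087, -0.001, 0.0]
wrist_force: [-10.5, -2.0, 15.3]
grip_width: 15.4
t 14.35 pos [571.3   2.1 103.9] xang 0.1748 axis [-1.5e-03 -8.0e-04 -1.0e+00] F [-10.52  -1.95  15.25] M [-0.46  2.28  0.04] w 15.4 q [-0.14  0.36 -0.16  1.05 -0.    1.25]
shift [ 0.0047 -0.0019 -0.0153] turn [ 0.0009  0.0033 -0.0063]
```

```bash
python3 -m crank '[0,0.002,0,0,0,0,0, 0,0.003,0,0,0,0,0]'; python3 calc.py 575 3.2 110 0.178
```

```text
time_s: 14.55
eef_pos: [572.5, 2.4, 103.9]
tool_rot: [0.996, 0.087, -0.001, 0.0]
wrist_force: [-10.0, -2.2, 15.4]
grip_width: 15.2
t 14.55 pos [572.5   2.4 103.9] xang 0.1749 axis [-1.5e-03 -7.0e-04 -1.0e+00] F [-9.97 -2.2  15.39] M [-0.4  2.3 -0. ] w 15.2 q [-0.14  0.36 -0.16  1.05 -0.    1.25]
shift [ 0.0065 -0.0009 -0.0153] turn [ 0.0009  0.0032 -0.0063]
```

```bash
python3 -m crank '[0,0.0015,0,0,0,0,0, 0,0.003,0,0,0,0,0]'; python3 calc.py 575 3.2 110 0.178
```

```text
time_s: 14.75
eef_pos: [573.6, 2.6, 103.9]
tool_rot: [0.996, 0.087, -0.001, 0.0]
wrist_force: [-10.4, -1.5, 15.0]
grip_width: 15.3
t 14.75 pos [573.6   2.6 103.9] xang 0.1748 axis [-1.6e-03 -7.0e-04 -1.0e+00] F [-10.37  -1.46  14.99] M [-0.41  2.23 -0.03] w 15.3 q [-0.14  0.36 -0.16  1.05 -0.    1.25]
shift [ 0.0037 -0.0009 -0.0154] turn [ 0.0008  0.0034 -0.0064]
```

```bash
 python3 - <<'E'
from workcell import eyes
import cv2,numpy as np
s=eyes.read_camera("side")["image"]
cv2.imwrite("pics/u_s5.png",cv2.resize(s[200:260,290:360],None,fx=10,fy=10,interpolation=2))
E
```

```text
(no output)
```

View pics/u_s5.png

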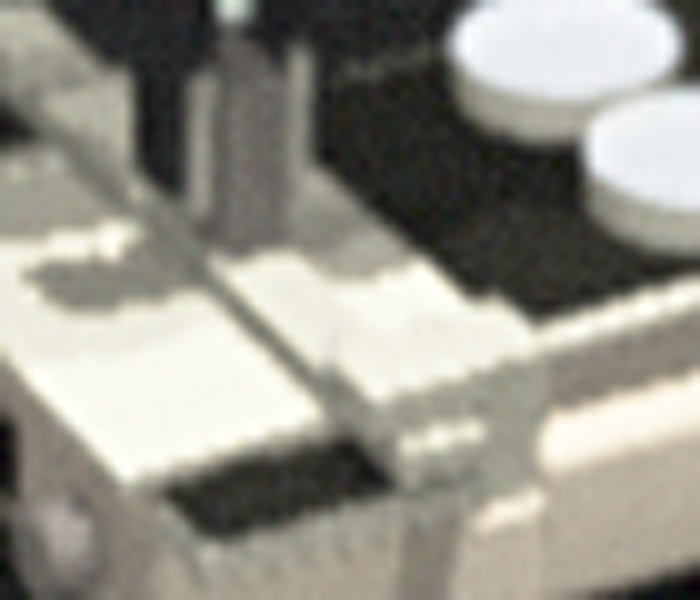

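The bar is under the upper jaw (u_s5: its end at ~440,440), close to the post. Nudging until the post is felt.

```bash
python3 -m crank '[0,0.001,0,0,0,0,0, 0,0.002,0,0,0,0,0]'; python3 calc.py 575 3.2 110 0.178
```

```text
time_s: 15.0
eef_pos: [574.4, 2.7, 103.9]
tool_rot: [0.996, 0.087, -0.001, 0.0]
wrist_force: [-10.4, -1.7, 15.0]
grip_width: 15.4
t 15.0 pos [574.4   2.7 103.9] xang 0.1748 axis [-1.5e-03 -7.0e-04 -1.0e+00] F [-10.45  -1.65  14.99] M [-0.45  2.25 -0.07] w 15.4 q [-0.14  0.37 -0.16  1.05 -0.    1.26]
shift [ 0.0016 -0.0009 -0.0153] turn [ 0.0009  0.0033 -0.0064]
```

```bash
python3 -m crank '[0,0.001,0,0,0,0,0, 0,0.002,0,0,0,0,0]'; python3 calc.py 575 3.2 110 0.178
```

```text
time_s: 15.2
eef_pos: [574.6, 2.7, 103.9]
tool_rot: [0.996, 0.087, -0.001, 0.0]
wrist_force: [-15.8, -2.8, 17.3]
grip_width: 15.5
t 15.2 pos [574.6   2.7 103.9] xang 0.1747 axis [-0.0026 -0.001  -1.    ] F [-15.83  -2.82  17.28] M [-0.61  3.12 -0.01] w 15.5 q [-0.14  0.37 -0.16  1.05 -0.    1.26]
shift [ 0.0011 -0.001  -0.0153] turn [ 0.0011  0.0056 -0.0066]
```

```bash
python3 -m crank '[0,0.001,0,0,0,0,0, 0,0.002,0,0,0,0,0]'; python3 calc.py 575 3.2 110 0.178
```

```text
time_s: 15.4
eef_pos: [574.7, 2.8, 103.9]
tool_rot: [0.996, 0.087, -0.002, 0.001]
wrist_force: [-17.7, -3.5, 20.0]
grip_width: 15.4
t 15.4 pos [574.7   2.8 103.9] xang 0.1746 axis [-0.0039 -0.0014 -1.    ] F [-17.74  -3.49  20.02] M [-0.71  3.78 -0.  ] w 15.4 q [-0.14  0.37 -0.15  1.05 -0.    1.26]
shift [ 0.0008 -0.0009 -0.0153] turn [ 0.0013  0.0082 -0.0067]
```

The post is felt at x≈574.6, against 574.9 estimated: Fx jumps and the motion stops. Easing off the load, then opening part-way.

```bash
python3 -m crank '[0,-0.001,0,-0.001,0,0,0, 0,-0.001,0,-0.002,0,0,0, 0,-0.001,0,-0.003,0,0,0, 0,-0.001,0,-0.004,0,0,0, 0,-0.001,0,-0.004,0,0,0]'; python3 calc.py 575 3.2 110 0.178
```

```text
time_s: 15.9
eef_pos: [574.7, 2.8, 104.4]
tool_rot: [0.996, 0.087, -0.002, 0.0]
wrist_force: [-11.9, -2.8, 8.2]
grip_width: 15.0
t 15.9 pos [574.7   2.8 104.4] xang 0.1746 axis [-4.2e-03 -9.0e-04 -1.0e+00] F [-11.88  -2.84   8.22] M [-0.63  2.47  0.  ] w 15.0 q [-0.14  0.37 -0.15  1.06 -0.    1.26]
shift [ 0.001  -0.0009 -0.014 ] turn [ 0.0003  0.0086 -0.0068]
```

```bash
python3 -m crank '[0,0,0,-0.002,0,0,0, 0,0,0,-0.003,0,0,0, 0,0,0,-0.003,0,0,0]'; python3 calc.py 575 3.2 110 0.178
```

```text
time_s: 16.2
eef_pos: [574.6, 2.8, 105.6]
tool_rot: [0.996, 0.087, -0.002, 0.0]
wrist_force: [-10.9, -3.5, 7.3]
grip_width: 15.2
t 16.2 pos [574.6   2.8 105.6] xang 0.1746 axis [-4.2e-03 -9.0e-04 -1.0e+00] F [-10.89  -3.48   7.32] M [-0.72  2.4   0.07] w 15.2 q [-0.14  0.37 -0.15  1.06 -0.    1.26]
shift [ 0.001  -0.0009 -0.011 ] turn [ 0.0003  0.0087 -0.0068]
```

```bash
python3 -m crank '[0.45,0,0,0,0,0,0, 0.45,0,0,0,0,0,0, 0.45,0,0,0,0,0,0, 0.45,0,0,0,0,0,0, 0.45,0,0,0,0,0,0]'; python3 calc.py 575 3.2 110 0.178;  python3 - <<'E'
from workcell import eyes
import cv2,numpy as np
s=eyes.read_camera("side")["image"]
cv2.imwrite("pics/v_s5.png",cv2.resize(s[180:260,270:370],None,fx=7,fy=7,interpolation=2))
E
```

```text
time_s: 16.7
eef_pos: [577.0, 3.2, 106.0]
tool_rot: [0.996, 0.087, 0.0, -0.0]
wrist_force: [0.5, -0.6, -0.2]
grip_width: 38.5
t 16.7 pos [577.    3.2 106. ] xang 0.1751 axis [ 1.e-04  1.e-04 -1.e+00] F [ 0.49 -0.61 -0.25] M [ 0.09 -0.    0.03] w 38.5 q [-0.14  0.37 -0.15  1.06  0.    1.26]
shift [-0.0048 -0.0009 -0.0101] turn [-0.0001 -0.0003 -0.0059]
```

View pics/v_s5.png

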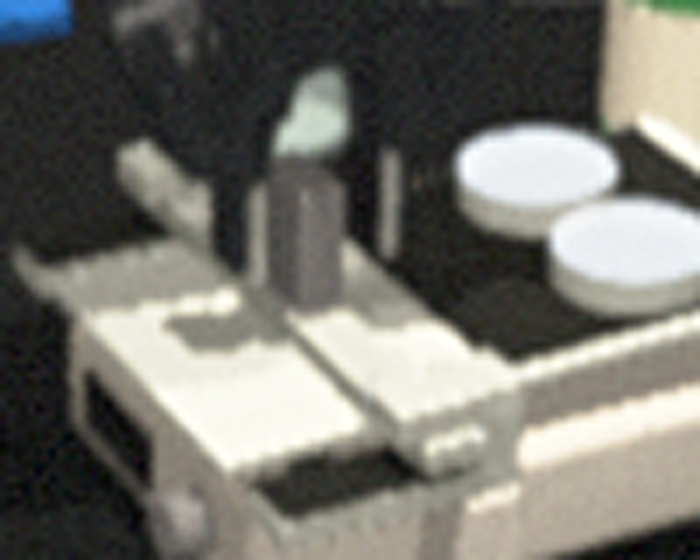

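Released: the grip stands free between the fingers (v_s5 ~305,240), and the bar end is under the jaw against the post. Backing off straight up.

```bash
python3 -m crank '[0.45,-0.006,0,0,0,0,0, 0.45,-0.006,0,-0.05,0,0,0, 0.45,-0.006,0,-0.12,0,0,0, 0.45,-0.006,0,-0.2,0,0,0, 0.45,-0.006,0,-0.3,0,0,0, 0.45,-0.006,0,-0.4,0,0,0, 0.45,-0.006,0,-0.4,0,0,0]'; python3 calc.py 420 200 300 0.178
```

```text
time_s: 17.45
eef_pos: [575.8, 2.6, 271.6]
tool_rot: [0.996, 0.087, 0.004, 0.001]
wrist_force: [0.3, 0.4, -0.0]
grip_width: 38.2
t 17.45 pos [575.8   2.6 271.6] xang 0.1751 axis [ 0.0084 -0.0012 -1.    ] F [ 0.32  0.38 -0.02] M [-0.04 -0.01  0.07] w 38.2 q [-0.14  0.29  0.17  1.44  0.    1.25]
shift [-0.297  -0.5537 -0.0747] turn [ 0.0053 -0.0162 -0.0058]
```

```bash
python3 -m crank '[0.45,-0.3,-0.5,0,0,0,0, 0.45,-0.3,-0.5,0,0,0,0, 0.45,-0.3,-0.5,0,0,0,0, 0.45,-0.3,-0.5,0,0,0,0, 0.45,-0.3,-0.5,0,0,0,0, 0.45,-0.3,-0.5,0,0,0,0, 0.45,-0.3,-0.5,0,0,0,0]';  python3 - <<'E'
from workcell import eyes
import cv2,numpy as np
s=eyes.read_camera("side")["image"];t=eyes.read_camera("top")["image"]
cv2.imwrite("pics/w_s.png",s);cv2.imwrite("pics/w_t.png",t)
cv2.imwrite("pics/w_s5.png",cv2.resize(s[180:280,260:400],None,fx=5.5,fy=5.5,interpolation=2))
cv2.imwrite("pics/w_t6.png",cv2.resize(t[120:220,250:350],None,fx=6,fy=6,interpolation=2))
E
```

```text
time_s: 18.15
eef_pos: [421.0, 179.2, 266.1]
tool_rot: [0.996, 0.088, 0.0, 0.0]
wrist_force: [-0.1, -0.1, 0.3]
grip_width: 38.6
```

View pics/w_s5.png

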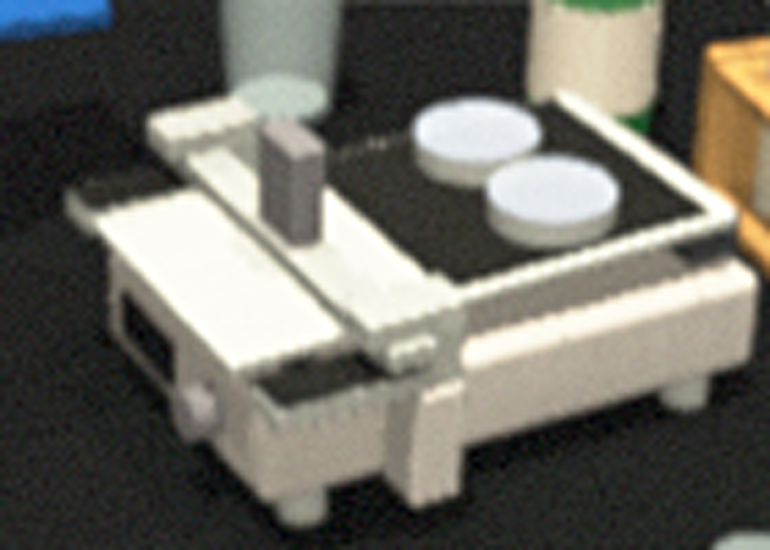

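View pics/w_t6.png

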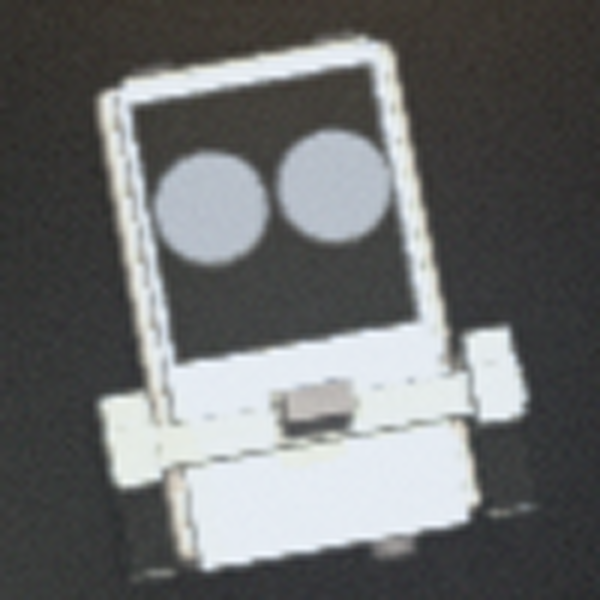

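View pics/w_t.png

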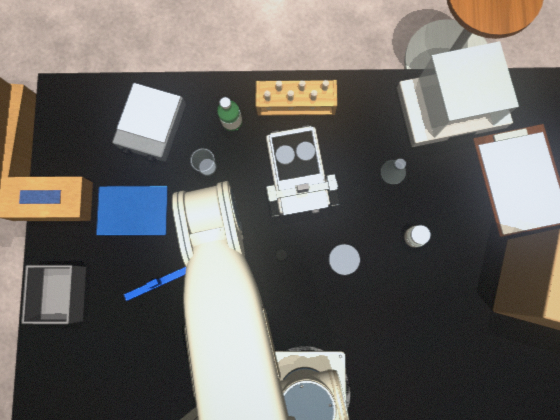

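```bash
python3 - <<'E'
from h import *
import cv2
rk=(643.8,16.2,2.46);ry=.178
out=[]
for cam,f,o,k,s in (("side","pics/w_s.png",(280,185),9,np.s_[185:250,280:365]),("top","pics/w_t.png",(260,165),9,np.s_[165:220,260:345])):
    I=cv2.resize(cv2.imread(f)[s],None,fx=k,fy=k,interpolation=2)
    for (x,y,z) in (((-80,-60),(-100,100),(84.3,94.3)),((-78,-62),(-16,16),(94.3,140.3))):
        P=[(a,b,d) for d in z for a,b in ((x[0],y[0]),(x[1],y[0]),(x[1],y[1]),(x[0],y[1]))]
        q=((proj(cam,body(rk,ry,P))-o+.5)*k-.5)
        for g in (q[:4],q[4:]): cv2.polylines(I,[np.round(g).astype(int)],True,(0,0,255),1)
    cv2.imwrite(f"pics/x_{cam}.png",I)
E
```

```text
(no output)
```

View pics/x_side.png

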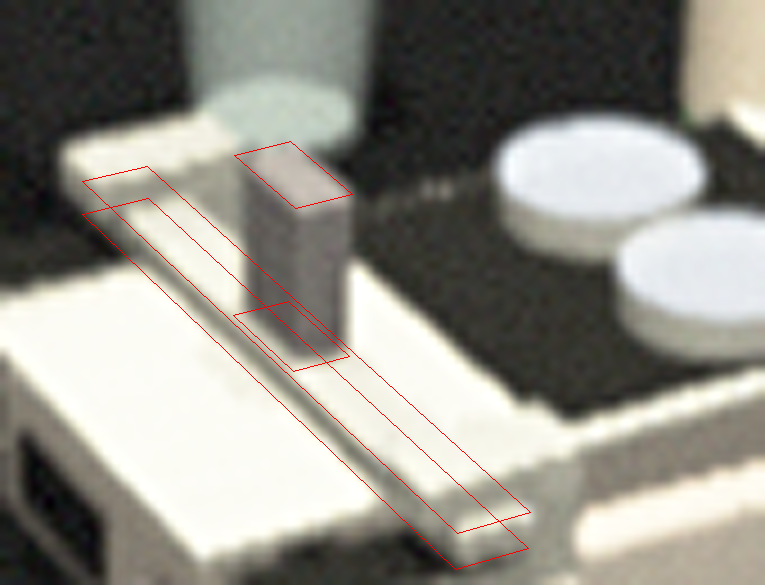

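View pics/x_top.png

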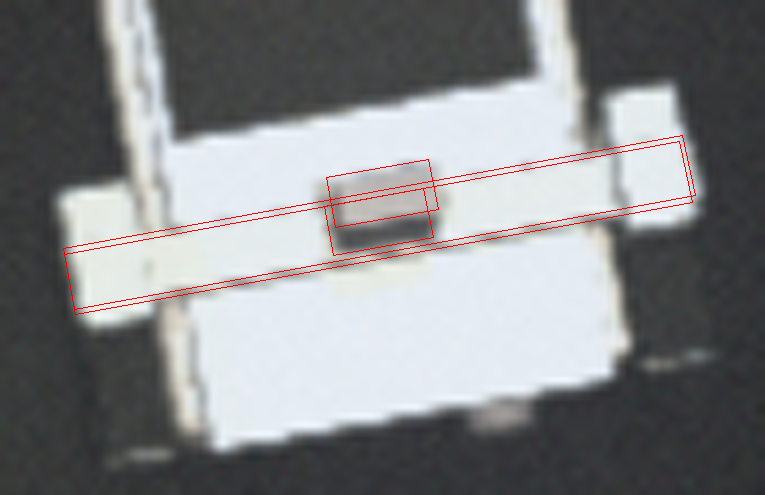

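The overlay matches to about 1 px, though the grip seems to lean a little toward the front. I'll check plate tilt and bar pitch numerically before handing in.

```bash
python3 - <<'E'
from h import *
rk=(643.8,16.2,2.46);ry=.178
S=lambda *d:up(d,5.5,(260,180)); T=lambda *d:up(d,6,(250,120)); X=lambda *d:up(d,9,(280,185)); Y=lambda *d:up(d,9,(260,165))
obs=[("side",S(95,220),65),("side",S(240,372),-65),("top",T(203,570),65),("top",T(480,522),-65)]
def pl(v,y):
    th,L=v; return [110-L*np.cos(th)+5*np.sin(th),y,85+L*np.sin(th)+5*np.cos(th)]
f=lambda v:np.concatenate([proj(c,body(rk,ry,pl(v,y)))[0]-p for c,p,y in obs])
r=least_squares(f,[0,240]);print("plate",r.x,f(r.x).reshape(-1,2).round(1))
f2=lambda v:f([v[0],240]); print(least_squares(f2,[0]).x)
# bar: x,z, yaw-offset, pitch, y
O=[("side",X(240,157),(-8,16,56)),("side",X(290,140),(8,16,56)),("side",X(352,192),(8,-16,56)),("side",X(298,208),(-8,-16,56)),
("side",X(350,350),(8,-16,10)),("side",X(297,358),(-8,-16,10)),
("side",X(463,535),(-10,-100,10)),("side",X(525,515),(10,-100,10)),("side",X(470,568),(-10,-100,0)),
("top",Y(333,190),(-8+16,16,56)),("top",Y(430,170),(8,-16,56)),("top",Y(440,212),(-8,-16,56)),("top",Y(342,228),(-8,16,56))]
def bar(v,P):
    x,y,z,yw,pt=v
    Q=R.from_euler("zy",[yw,pt]).apply(P)+[x,y,z]; return body(rk,ry,Q)
g=lambda v:np.concatenate([proj(c,bar(v,P))[0]-p for c,p,P in O])
b=least_squares(g,[-70,0,84,0,0],loss="soft_l1");J=b.jac;cov=np.linalg.inv(J.T@J)*.25
print("bar x y z yaw pitch",b.x.round(3),"sd",np.sqrt(np.diag(cov)).round(3));print(g(b.x).reshape(-1,2).round(1))
E
```

```text
plate [-3.72452650e-02  2.38835108e+02] [[-0.3  0.6]
 [-1.2 -0.5]
 [-0.4 -0.6]
 [-2.  -0.7]]
[-0.03537616]
bar x y z yaw pitch [-6.9405e+01 -1.4450e+00  8.5455e+01  2.0000e-03 -3.2000e-02] sd [1.241 0.671 0.635 0.013 0.023]
[[-0.8 -0.2]
 [-0.1 -0. ]
 [-0.1  0.1]
 [-0.5  0. ]
 [ 0.3  0.4]
 [-0.   1.3]
 [-0.2 -0.3]
 [ 1.1 -0.6]
 [-1.   0. ]
 [-0.2 -1.2]
 [ 0.4 -1.1]
 [ 0.3 -0.1]
 [-0.2  0.2]]
```

All measured values are inside the limits, and the listed things are at the same pixels as at the start (beaker 204,163; flask 393,171; jar 417,236; dish 344,260; stopper 281,255). Handing in.

```bash
python3 -c "
from workcell import workorder
print(workorder.finish_job())"
```

```text
the job is handed in; nothing more can be done
None
```

I locked the platform with the grey-gripped steel bar and handed the job in after about 18 s of the 48 s allowed. No verdict was reported.

**What I did:** I pressed the platform down at its front until the bar's ends met the pads. The pads were felt at a bar underside height of about 84 mm. Then I slid the bar under the upper jaws until the posts stopped it at tool x ≈ 574.6, against 574.9 estimated from the images. After that I let go and moved the arm clear. The highest force I read before the bar was home was about 25 N.

**Last checks from both cameras after release:**

| Quantity | Measured | Limit |
|---|---|---|
| Bar x in rocker frame | -69.4 mm (± about 1 mm) | -76 to -64 mm |
| Bar y in rocker frame | -1.4 mm | ±12 mm |
| Bar height z in rocker frame | 85.5 mm | 80 to 99 mm |
| Bar yaw relative to rocker | 0.002 rad | 0.06 rad |
| Bar pitch | -0.03 rad (± about 0.02) | 0.06 rad |
| Platform tilt | -0.035 rad | ±0.045 rad |

- **Closest to the limit:** platform tilt has the smallest margin. The bar leans slightly forward with it, because the keepers are set about 5 mm low.
- **Disagreement:** the felt pad height came out about 1 mm below the one seen in the images, which is within the calibration error.
- **Released:** wrist force returned to about zero once the gripper opened.
- **Other things:** the beaker, flask, jar, dish and stopper show at the same pixels as at the start. I compared these by eye and did not measure them.

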